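# Load the keyed insert into the assembly nest

### The arm

A 6-joint arm with a two-finger parallel gripper is mounted at the origin on the work surface; the furniture and walls round the work are solid. World frame = base frame: x ahead of the robot, y to its left, z up, the work surface at z = 0. Lengths are in m, angles in rad, forces in N, time in s.
With the tool pointing down it reaches from about 0.275 to 0.775 m from the base axis. Payload 14.6 kg.
Tool frame: the origin (TCP) lies midway between the tips of the shut fingers; the grasp point (between the pads) lies 19 mm behind it (manip.hold_point_z is the distance from the TCP to the grasp point, in m); z points along the fingers, y is the line along which they close (so a half turn about z gives the same grasp; the last joint's range is limited). The gripper opens to 85 mm and grips with 20 to 120 N. Pads are 22 mm wide; open, the fingers measure 114 mm over their backs; the gripper's body (76 mm by 85 mm) begins 54 mm behind the grasp point. The pads swing forward as they close: fully open they stand 13 mm farther back than shut.
Start: joints at [1.041, 0.263, -0.048, 1.259, 0, 1.415], TCP at [0.192, 0.489, 0.231] pointing down, gripper open.
Joint ranges: [-2.65, 2.65], [-0.89, 1.7], [-1.18, 1.37], [-2.13, 2.11], [-1.35, 1.29], [-3.14, 3.14]. Speed limits (rad/s): [1.89, 1.89, 2.57, 2.79, 3.14, 3.14].

### API

Orientations are given as a unit quaternion [w, x, y, z].
In Python, from cell import manip gives the robot as it stands. The module is installed in compiled form; this text tells all that it offers.
- The arm moves only by the tool drive_tool, never from a script. Its argument "rows" is a list of rows, each a list of 7 numbers: the turn, a rotation vector about the world's x, y, z in degrees, then the shift along the world's x, y, z in m, then the finger opening in m, from 0 to 0.0854. In form: [[ax, ay, az, dx, dy, dz, jaw], ...]. A call has exactly 10 rows; each row is the pose to reach, as a shift and turn from the pose commanded when the call began; what a row does not reach only later rows make up. A row lasts 1/8 s, in which the tool goes at most 62.5 mm and 10.7 degrees, less where a joint would pass 70% of its speed; a pose out of reach is approached as far as the arm can. A call with a gripper value outside its range is refused whole. The fingers move at their own pace and stop on an object; "squeeze" is the grip in N (left out, the last holds). Time passes only in rows, so rows that repeat a pose let the fingers close, or fill a call up. It gives the time, the measured TCP pose, the force, the opening and the grip force at its end, in the units of the state.
- manip.state(): the state, without advancing time (a new reading comes with each control period).
- manip.get_image(name): name is "side" or "top" or "wrist"; returns a dict with "color" (420x560x3 uint8, red, green, blue), "K" (3x3 intrinsics, pixels), "eye" and "attitude" of the camera in the world; the wrist camera has in their place "tool_from_camera" (4x4, takes a point from camera to tool coordinates, whose origin is the TCP and whose axes are the flange's). Camera axes: x right, y down, z forward; pixel columns grow to the right and rows downward; lengths in m; the calibration is good to about 2 mm. A picture is of the moment at which its call begins: read the wrist's pose just before it. There is no depth.
- manip.job_done(): hands the job in; it is judged then, once.
The state is a dict: "time": time; "joint_pos": joint angles; "qd": joint speeds; "joint_torque": joint torques, N m; "ee_pos": TCP position; "orientation": TCP orientation; "ft_force": force on the tool from outside, world axes, zero at the start; "wrist_torque": the same for the moment, N m; "opening": opening from 0.0 (shut) to 1.0 (fully open); "gripper_force": force on a finger pad.
Only numpy, scipy, OpenCV 4.12 (cv2) and the standard library are available. Lean on these libraries where they do the work, as an engineer would, in place of code of your own. Each camera call takes 0.05 s, during which the arm holds its last target. There are 200 camera calls.

### The job

Swing the keeper on the assembly nest aside, take the brass insert that has three keys from the tray and set it, flange down, in the nest's round well; then turn and shuffle it until its keys find the slots and it falls fully home. Swing the keeper back over it, shut, and leave the insert with two keys where it lies in the tray.

Things in the scene. Friction and masses are not known exactly. Their poses are not given: they have to be found in the camera images.
- nest: Aluminium nest block fixed to the bench, 116 (x) x 182 (y) mm, top at z = 26 mm. Origin on the bench under the axis of its round well; the block spans y = -119.5 to +62.5 mm. The well is 83 mm across, 6 mm deep (ledge at z = 20 mm). A grey ring forms the ledge; its pocket, 12 mm deep (floor z = 8 mm), is a 60 mm round hole with three slots 14 mm wide, 120 deg apart, reaching 38 mm from the axis.
- keeper (a joint): Angle (rad) of the flat steel keeper arm, 64 mm long, on a vertical pivot on the nest. 0 = shut: arm along the nest's +y, tip over the pocket's edge, 21 mm from its axis. Grows anticlockwise seen from above, to 1.8; from 1.3 on it is clear of the insert (arm to the nest's -x). Stays where left (friction 0.04 N m). Underside at z = 28.5 mm: it shuts only over a fully seated insert.
- keeper_knob (a point): Centre of the keeper's upright black knob, 17 mm across, from z = 39.5 to 67.5 mm, 40 mm from the pivot along the arm; this point is at z = 54.5 mm. Grip it from above or push it round.
- keeper_pivot (a point): Point on the keeper's vertical pivot axis, at the height of the knob's centre (z = 54.5 mm), at y = -85 mm in the nest's frame.
- insert: Wanted: brass, 46 mm high, 110 g, origin centre of underside. Flange 56 mm across, 12 mm thick, with THREE keys 10 mm wide, 120 deg apart, the first at its own -x, to 36 mm from the axis; above it a hexagonal head 30 mm across flats, 34 mm high, flats facing its x axis and every 60 deg. Stands in the tray, first key within 0.8 rad of world -x. Origin at z = 8 mm when home, 20 on the ledge.
- insert_two_key: The wrong part, to be left alone: the same insert with TWO opposite keys along its own -x and +x; does not fit the seat. Same size and origin. It stands in the same tray.
- tray: Shallow grey tray fixed to the bench, 110 (x) x 200 (y) mm, rim 14 mm high, floor 4 mm, origin under its centre. The two inserts stand on its floor, about 50 mm either side of the centre along its y, either way round.
- seat (a point): Centre of the pocket at ledge height (z = 20 mm), axes as the nest's. One slot points to the nest's -x give or take 0.35 rad; the ring's exact angle differs each run and is not reported: see it, or find it by turning the insert on the ledge under a light push (about 5 N) until it drops 12 mm. The keys enter within about 0.04 rad of the slots and 1.5 mm of the axis.
Things that resemble listed ones, but are neither listed nor needed, are in the scene too. Leave any blue or green look-alike of the insert alone.

How it is judged:
On the way, in this order (a step that is already met when the one before it is completed fails the run):
1. the keeper is swung clear of the well (value of joint keeper above 1 rad), for 0.2 s.
2. the three-key insert has dropped fully into its seat while the keeper is open (z of insert in the frame of nest below 0.0105 m and horizontal distance between insert and nest below 0.005 m and angle between insert's own z axis and vertical below 0.06 rad and value of joint keeper above 0.7 rad), for 0.2 s.
3. the keeper is swung shut over the seated insert (value of joint keeper below 0.15 rad), for 0.2 s.
At the end, for the whole second after the job is handed in: The three-key insert lies fully in the nest's keyed pocket (underside within 2.5 mm of the pocket floor, within 5 mm of the well's axis, upright within 0.06 rad), at rest and released; the keeper is shut to within 0.15 rad; the two-key insert is within 30 mm of where it stood (z of insert in the frame of nest below 0.0105 m and horizontal distance between insert and nest below 0.005 m and angle between insert's own z axis and vertical below 0.06 rad and value of joint keeper below 0.15 rad and distance of insert_two_key from where it was at the start of the episode below 0.03 m and linear speed of insert below 0.02 m/s and contact force between insert and the fingers below 0.1 N); the robot touches nothing.
It fails at once if the two-key insert is lifted or thrown over (height (world z) of insert_two_key above 0.03 m or angle between insert_two_key's own z axis and vertical above 0.5 rad).
It also fails if it takes over 72 s, if anything falls off the work surface, if the arm or the gripper's body presses on something with over 40 N, if the wrist force passes 120 N, or if a joint passes its speed limit or range.

## Working session

There is one attempt and no reset: what is moved stays moved. The work goes in short steps, Python scripts to look and compute and a tool call to move; the robot and the scene stay as the last step left them, time stands still between calls to the robot, and variables do not carry over. Pictures are saved under pics/ and viewed, at most 10 in all, crops included, and the job is handed in when it is done.

Besides the shell and the picture viewer there is one more tool, called as name([rows], argument=value, ...), one row to a line, values as JSON. drive_tool: Moves the arm, as the interface text tells. Its arguments: {"type":"object","properties":{"rows":{"type":"array","items":{"type":"array","items":{"type":"number"}}},"squeeze":{"type":"number"}},"required":["rows"]}

```bash
mkdir -p pics; cat > h.py <<'E'
import numpy as np, cv2
from cell import manip
from scipy.spatial.transform import Rotation as R
def q2m(q): return R.from_quat([q[1],q[2],q[3],q[0]]).as_matrix()
def campose(im,s=None):
    if 'tool_from_camera' in im:
        T=np.eye(4);T[:3,:3]=q2m(s['orientation']);T[:3,3]=s['ee_pos']
        M=T@np.array(im['tool_from_camera']);return M[:3,:3],M[:3,3]
    a=np.array(im['attitude'])
    return (q2m(a) if a.size==4 else a.reshape(3,3)),np.array(im['eye'])
def px2w(im,uv,z,s=None):
    Rm,e=campose(im,s);d=Rm@np.linalg.inv(np.array(im['K']))@np.array([uv[0],uv[1],1.])
    return e+d*(z-e[2])/d[2]
def w2px(im,p,s=None):
    Rm,e=campose(im,s);c=np.array(im['K'])@(Rm.T@(np.array(p)-e));return c[:2]/c[2]
def save(n,c): cv2.imwrite(n,c[:,:,::-1])
E
python3 - <<'E'
from h import *
import pickle
s=manip.state();print(s)
ims={n:manip.get_image(n) for n in("top","side")}
pickle.dump((s,ims),open('a.pkl','wb'))
for n in ims:
  print(n,ims[n]['K'],ims[n]['eye'],ims[n]['attitude'])
  save(f'pics/{n}.png',ims[n]['color'])
print(manip.hold_point_z)
E
```

```text
{'time': 0.0, 'joint_pos': array([ 1.04069809e+00,  2.63508542e-01, -4.89320706e-02,  1.25940528e+00,
        2.72962674e-05,  1.41552141e+00]), 'qd': array([-4.56000330e-04, -4.54270565e-04,  4.95034195e-05, -2.43359382e-03,
       -5.84130424e-04, -1.64467173e-03]), 'joint_torque': array([-2.38693749e-03, -6.37618232e+01,  3.84565651e+01,  1.39528347e-02,
       -2.34526005e-04,  4.32467596e-05]), 'ee_pos': array([0.19205142, 0.48831634, 0.23083434]), 'orientation': array([-1.89191969e-04,  1.86316485e-01,  9.82489640e-01, -4.89685093e-04]), 'ft_force': array([ 0.47749582, -0.46368459, -0.80260565]), 'wrist_torque': array([-0.03883442, -0.02269221,  0.04202833]), 'gripper_force': 0.0, 'opening': 1.0014442024079842}
top [[431.40926684   0.         281.11012354]
 [  0.         431.40926684 209.38067138]
 [  0.           0.           1.        ]] [0.33574955 0.1485165  1.0851544 ] [-0.01036161  0.71641964 -0.69715417  0.02473051]
side [[414.62017939   0.         278.28512576]
 [  0.         414.62017939 213.79060362]
 [  0.           0.           1.        ]] [ 0.08737584 -0.65626109  0.5913313 ] [-0.47937182  0.85624273 -0.17243593  0.0855389 ]
0.0187
```

View pics/top.png

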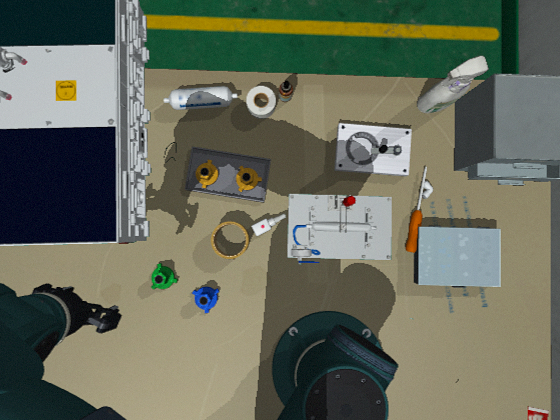

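View pics/side.png

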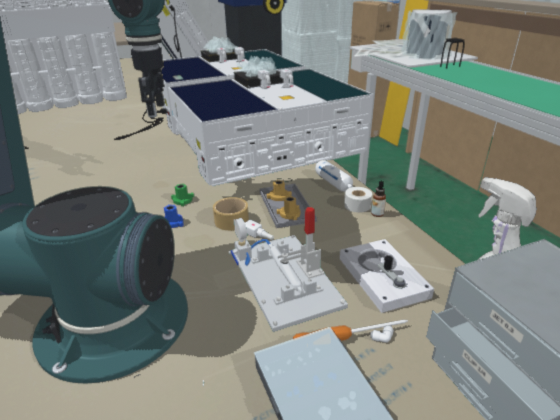

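```bash
python3 - <<'E'
from h import *
import pickle
s,ims=pickle.load(open('a.pkl','rb'));c=ims['top']['color']
a=c[143:208,182:276];b=c[117:182,330:416]
m=np.hstack([a,b]);save('pics/crop1.png',cv2.resize(m,None,fx=4.4,fy=4.4,interpolation=cv2.INTER_CUBIC))
im=ims['top']
for p,z in(((206,174),.05),((246,177),.05),((362,149),.02),((397,150),.055),((228,175),.01)):print(p,px2w(im,p,z))
for n in [(336,122),(410,125),(409,176),(337,173)]: print(px2w(im,n,.026))
for n in [(192,147),(270,158),(265,203),(186,192)]: print(px2w(im,n,.014))
E
```

```text
(206, 174) [0.46756806 0.31096326 0.05      ]
(246, 177) [0.4631427  0.21477039 0.05      ]
(362, 149) [ 0.54563845 -0.07055542  0.02      ]
(397, 150) [ 0.53891638 -0.14846738  0.055     ]
(228, 175) [0.47176742 0.26238329 0.01      ]
[ 0.61023939 -0.00315093  0.026     ]
[ 0.60860762 -0.1886414   0.026     ]
[ 0.48045723 -0.18766701  0.026     ]
[ 0.48264692 -0.00824291  0.026     ]
[0.53876498 0.35377489 0.014     ]
[0.51704106 0.15866079 0.014     ]
[0.40402362 0.16792724 0.014     ]
[0.42584632 0.3644358  0.014     ]
```

View pics/crop1.png

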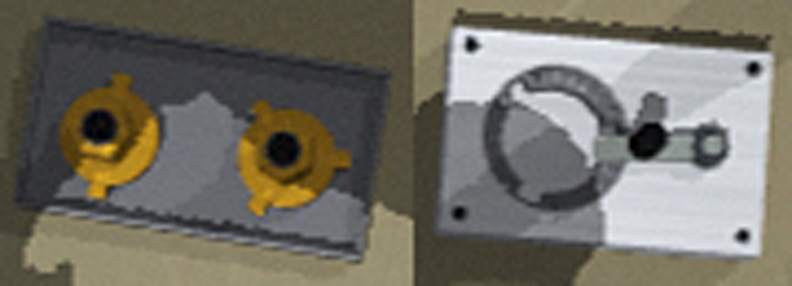

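Tray candidates are (206,174), with two opposite keys (up and down), and (246,177), with three keys (up-left, right, down-left). The right one fits "insert". It has a key about 31° off world -x, and the enlarged crop confirms three keys. The blue and green ones stand outside the tray. Next I'll take a wrist view over the tray, then over the nest.

drive_tool([
  [0,0,0,0.04,-0.04,0.01,0.085],
  [0,0,0,0.08,-0.08,0.02,0.085],
  [0,0,0,0.12,-0.12,0.03,0.085],
  [0,0,0,0.16,-0.16,0.04,0.085],
  [0,0,0,0.2,-0.2,0.05,0.085],
  [0,0,0,0.24,-0.24,0.05,0.085],
  [0,0,0,0.25,-0.26,0.05,0.085],
  [0,0,0,0.25,-0.26,0.05,0.085],
  [0,0,0,0.25,-0.26,0.05,0.085],
  [0,0,0,0.25,-0.26,0.05,0.085],
])

```text
time: 1.35
ee_pos: [0.4416, 0.2294, 0.2813]
orientation: [-0.0, 0.186, 0.983, 0.0]
ft_force: [-0.2, -0.0, 0.3]
opening: 0.997
gripper_force: 0.0
```

```bash
python3 - <<'E'
from h import *
import pickle
s=manip.state();im=manip.get_image("wrist");pickle.dump((s,im),open('b.pkl','wb'))
print(s['ee_pos'],s['orientation'],s['joint_pos'],im['tool_from_camera'],im['K'][0])
for p in [(.463,.215,.05),(.4676,.311,.05),(.545,-.07,.02)]:print(w2px(im,p,s))
save('pics/w1.png',im['color'])
E
```

```text
[0.44162481 0.22935088 0.28131033] [-2.96252175e-05  1.85658847e-01  9.82614263e-01  2.93192250e-05] [3.15041827e-01 2.05223542e-01 7.83211432e-03 1.37342864e+00
 7.99087391e-05 6.88526476e-01] [[-3.41214196e-04 -9.64423068e-01 -2.64363441e-01  6.57326849e-02]
 [ 9.99999747e-01 -4.94181243e-04  5.12119530e-04 -1.92815438e-04]
 [-6.24543343e-04 -2.64363199e-01  9.64422993e-01 -1.43159012e-01]
 [ 0.00000000e+00  0.00000000e+00  0.00000000e+00  1.00000000e+00]] [375.02368278   0.         276.60798894]
[271.1716722  194.88228247]
[361.6050424  165.11214536]
[ 80.84275554 331.65702724]
```

View pics/w1.png

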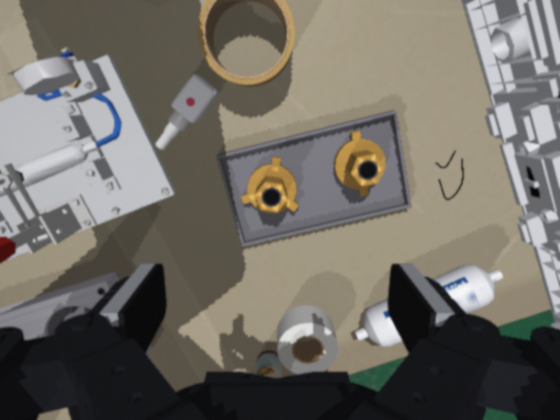

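```bash
cat > fit.py <<'E'
from h import *
from scipy.optimize import differential_evolution as DE
def prism(xy,z0,z1): return np.vstack([np.c_[xy,np.full(len(xy),z)] for z in(z0,z1)])
def model(n=3,z=.004):
    t=np.linspace(0,2*np.pi,40);P=[prism(.028*np.c_[np.cos(t),np.sin(t)],z,z+.012)]
    for k in range(n):
        P.append(prism(np.array([[.02,-.005],[.036,-.005],[.036,.005],[.02,.005]])@R.from_euler('z',np.pi+k*2*np.pi/n).as_matrix()[:2,:2].T,z,z+.012))
    h=np.radians(30+60*np.arange(6));P.append(prism(.015/np.cos(np.pi/6)*np.c_[np.cos(h),np.sin(h)],z+.012,z+.046));return P
def fit(im,s,x0,n,ylim,z=.004,S=4,rng=.012):
    c=im['color'];u,v=w2px(im,[x0[0],x0[1],z+.02],s).astype(int);w=50
    hsv=cv2.cvtColor(np.ascontiguousarray(c[v-w:v+w,u-w:u+w]),cv2.COLOR_RGB2HSV)
    m=cv2.inRange(hsv,(14,110,50),(30,255,255))
    nl,lab,st,_=cv2.connectedComponentsWithStats(m);k=1+np.argmin([np.hypot(*(_[i]-w))-.05*st[i,4] for i in range(1,nl)])
    cs,_=cv2.findContours((lab==k).astype(np.uint8),cv2.RETR_EXTERNAL,cv2.CHAIN_APPROX_NONE);m=np.zeros_like(m);cv2.drawContours(m,cs,-1,255,-1)
    M=cv2.resize(m,None,fx=S,fy=S,interpolation=cv2.INTER_LINEAR)>127
    P=model(n,z);Rm,e=campose(im,s);K=np.array(im['K'])
    def rend(p):
        a=np.zeros(M.shape,np.uint8);Rz=R.from_euler('z',p[2]).as_matrix()
        for q in P:
            g=K@(Rm.T@((q@Rz.T+[p[0],p[1],0])-e).T);g=(g[:2]/g[2]).T
            g=((g-[u-w,v-w]+.5)*S-.5).round().astype(np.int32);cv2.fillConvexPoly(a,cv2.convexHull(g),1)
        return a>0
    f=lambda p:1-(rend(p)&M).sum()/(rend(p)|M).sum()
    r=DE(f,[(x0[0]-rng,x0[0]+rng),(x0[1]-rng,x0[1]+rng),ylim],popsize=12,maxiter=40,seed=1,tol=1e-6)
    return r.x,1-r.fun
E
python3 - <<'E'
from fit import *
import pickle
s,im=pickle.load(open('b.pkl','rb'))
print(fit(im,s,(.463,.215),3,(-1.05,1.05)), fit(im,s,(.4676,.311),2,(-1.57,1.57)))
s,ims=pickle.load(open('a.pkl','rb'))
print(fit(ims['top'],s,(.463,.215),3,(-1.05,1.05)))
E
```

```text
(array([ 0.46517461,  0.21403566, -0.52229649]), np.float64(0.9333314619357737)) (array([ 0.47386877,  0.31450652, -0.18649814]), np.float64(0.9276440871312944))
(array([ 0.46445706,  0.21509625, -0.51722887]), np.float64(0.9388783011162537))
```

drive_tool([
  [0,0,0,0,-0.05,0,0.085],
  [0,0,0,0,-0.1,0,0.085],
  [0,0,0,0.01,-0.15,0,0.085],
  [0,0,0,0.02,-0.2,0,0.085],
  [0,0,0,0.03,-0.25,0,0.085],
  [0,0,0,0.04,-0.3,0,0.085],
  [0,0,0,0.04,-0.33,0,0.085],
  [0,0,0,0.04,-0.34,0,0.085],
  [0,0,0,0.04,-0.34,0,0.085],
  [0,0,0,0.04,-0.34,0,0.085],
])

```text
time: 2.65
ee_pos: [0.4822, -0.1103, 0.2814]
orientation: [0.0, 0.186, 0.983, 0.0]
ft_force: [-0.7, -0.1, 0.0]
opening: 0.995
gripper_force: 0.0
```

```bash
python3 - <<'E'
from h import *
import pickle
s=manip.state();im=manip.get_image("wrist");pickle.dump((s,im),open('c.pkl','wb'))
print(s['ee_pos'],s['orientation'],s['joint_pos'])
print(w2px(im,(.545,-.07,.02),s),w2px(im,(.54,-.16,.026),s))
save('pics/w2.png',im['color'])
E
```

```text
[ 0.48216945 -0.11030222  0.28142371] [6.47089478e-05 1.85705138e-01 9.82605512e-01 6.89003145e-05] [-3.89898067e-01  1.99836290e-01  1.05739814e-03  1.37191847e+00
  1.61073569e-04 -1.63191887e-02]
[330.63485302 204.67872438] [254.13575291 230.36827583]
```

View pics/w2.png

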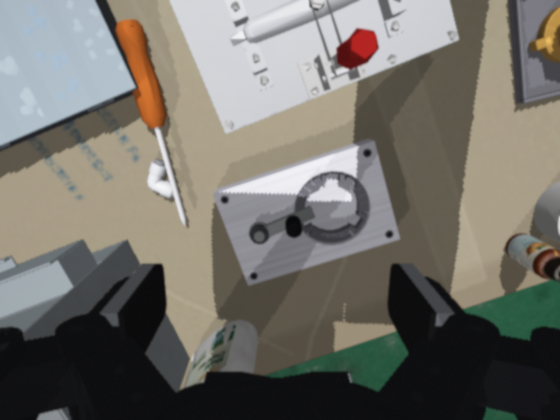

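The wrist view shows the nest with its well near (332,207), the knob near (293,226) and the pivot near (260,233). I'll rectify it to the ledge plane to read the slots.

```bash
python3 - <<'E'
from h import *
import pickle
s,im=pickle.load(open('c.pkl','rb'))
def rect(z,x0,y0,W,H,S): # px (a,b)->world y=y0-a/S, x=x0-b/S (mm)
    c=np.array([[0,0],[W,0],[W,H],[0,H]],np.float32)
    src=np.array([w2px(im,(x0-b/S/1000,y0-a/S/1000,z),s) for a,b in c],np.float32)
    return cv2.warpPerspective(im['color'],cv2.getPerspectiveTransform(src,c),(W,H),flags=cv2.INTER_CUBIC)
A=rect(.020,.595,-.02,400,400,4)  # 100mm square
B=rect(.026,.625,.01,400,300,1.7)
g=cv2.convertScaleAbs(A,alpha=1.5)
p=np.vstack([B,np.zeros((100,400,3),np.uint8)])
save('pics/nest.png',np.hstack([g,p]))
E
```

```text
(no output)
```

View pics/nest.png

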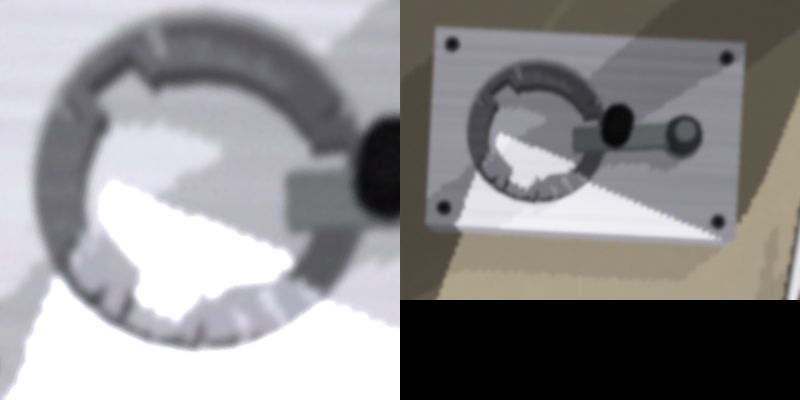

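drive_tool([
  [0,0,0,0.03,-0.002,-0.04,0.05],
  [0,0,0,0.064,-0.005,-0.08,0.05],
  [0,0,0,0.064,-0.005,-0.13,0.05],
  [0,0,0,0.064,-0.005,-0.18,0.05],
  [0,0,0,0.064,-0.005,-0.22,0.05],
  [0,0,0,0.064,-0.005,-0.236,0.05],
  [0,0,0,0.064,-0.005,-0.236,0.05],
  [0,0,0,0.064,-0.005,-0.236,0.0],
  [0,0,0,0.064,-0.005,-0.236,0.0],
  [0,0,0,0.064,-0.005,-0.236,0.0],
], squeeze=30)

```text
time: 3.95
ee_pos: [0.547, -0.1169, 0.0464]
orientation: [0.001, 0.186, 0.982, -0.0]
ft_force: [0.1, -1.9, 7.5]
opening: 0.186
gripper_force: 29.5
```

drive_tool([
  [0,0,0,0,0,0.003,0],
  [0,0,0,-0.0084,-0.0004,0.003,0],
  [0,0,0,-0.0164,-0.0026,0.003,0],
  [0,0,0,-0.0239,-0.0064,0.003,0],
  [0,0,0,-0.0304,-0.0116,0.003,0],
  [0,0,0,-0.0356,-0.0181,0.003,0],
  [0,0,0,-0.0394,-0.0256,0.003,0],
  [0,0,0,-0.0416,-0.0336,0.003,0],
  [0,0,0,-0.0419,-0.0364,0.003,0],
  [0,0,0,-0.0419,-0.0364,0.003,0],
], squeeze=20)

```text
time: 5.2
ee_pos: [0.5033, -0.1522, 0.048]
orientation: [-0.001, 0.186, 0.982, 0.001]
ft_force: [-2.7, 4.1, -5.9]
opening: 0.181
gripper_force: 27.0
```

drive_tool([
  [0,0,0,0,0,0,0.05],
  [0,0,0,0,0,0,0.05],
  [0,0,0,0,0,0,0.05],
  [0,0,0,0,0,0.03,0.05],
  [0,0,0,0,0.01,0.07,0.05],
  [0,0,0,-0.01,0.03,0.12,0.05],
  [0,0,0,-0.02,0.06,0.16,0.05],
  [0,0,0,-0.02,0.08,0.18,0.05],
  [0,0,0,-0.02,0.08,0.18,0.05],
  [0,0,0,-0.02,0.08,0.18,0.05],
])

```text
time: 6.45
ee_pos: [0.4842, -0.0732, 0.2275]
orientation: [-0.0, 0.186, 0.982, -0.0]
ft_force: [-0.6, -0.8, -0.6]
opening: 0.586
gripper_force: 0.0
```

```bash
python3 - <<'E'
from h import *
import pickle
s=manip.state();im=manip.get_image("wrist");pickle.dump((s,im),open('d.pkl','wb'))
print(s['ee_pos'],s['joint_pos'])
def rect(z,x0,y0,W,H,S):
    c=np.array([[0,0],[W,0],[W,H],[0,H]],np.float32)
    src=np.array([w2px(im,(x0-b/S/1000,y0-a/S/1000,z),s) for a,b in c],np.float32)
    return cv2.warpPerspective(im['color'],cv2.getPerspectiveTransform(src,c),(W,H),flags=cv2.INTER_CUBIC)
A=rect(.020,.5982,-.0205,500,500,5)
B=cv2.resize(rect(.026,.62,.0,360,420,2),(300,350))
save('pics/nest2.png',np.hstack([A,np.vstack([B,np.zeros((150,300,3),np.uint8)])]))
E
```

```text
[ 0.48417936 -0.07320607  0.22749251] [-3.16517977e-01  2.04399633e-01 -1.38912610e-01  1.22821623e+00
 -2.24805066e-04  5.82253904e-02]
```

View pics/nest2.png

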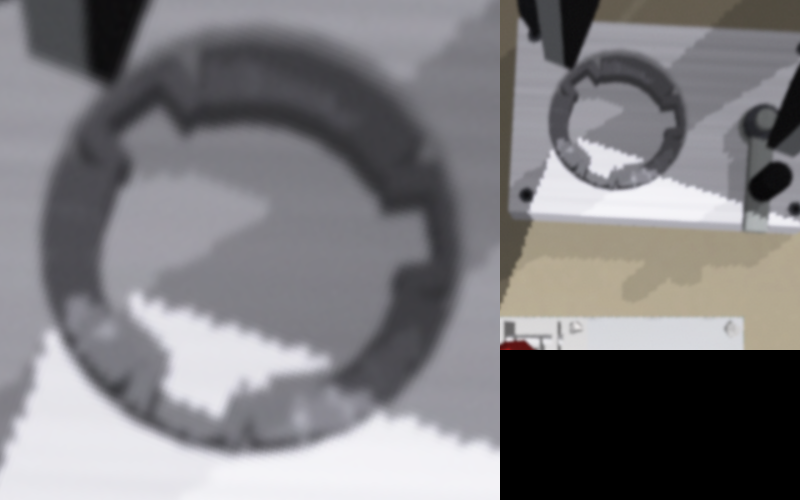

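The keeper arm is now open toward -x. Three slots show in the rectified view: upper-left near (150,130), right near (410,235) and bottom near (190,400), about yaw -20°. I'll refine this with a contour contrast fit.

```bash
python3 - <<'E'
from h import *
import pickle
t=np.radians(np.arange(0,360,2));S=6
base=np.zeros((800,800),np.uint8);cv2.circle(base,(400,400),300,1,-1) # 10px/mm
for k in range(3):
    a=np.pi+k*2*np.pi/3;r=R.from_euler('z',a).as_matrix()[:2,:2]
    cv2.fillConvexPoly(base,(np.array([[200,-70],[380,-70],[380,70],[200,70]])@r.T+400).round().astype(np.int32),1)
cs=cv2.findContours(base,cv2.RETR_EXTERNAL,cv2.CHAIN_APPROX_SIMPLE)[0][0][:,0,:]
poly=(cs-400)/10000.
for fn in('d.pkl','c.pkl'):
    s,im=pickle.load(open(fn,'rb'));x0,y0=.5982,-.0205
    c=np.array([[0,0],[600,0],[600,600],[0,600]],np.float32)
    src=np.array([w2px(im,(x0-b/S/1000,y0-a/S/1000,.02),s) for a,b in c],np.float32)
    H=cv2.getPerspectiveTransform(src,c)
    A=cv2.GaussianBlur(cv2.cvtColor(cv2.warpPerspective(im['color'],H,(600,600),flags=cv2.INTER_CUBIC),cv2.COLOR_RGB2GRAY),(0,0),3).astype(float)
    K5=np.ones((13,13),np.uint8)
    def mask(x,y,w,z):
        p=poly@R.from_euler('z',w).as_matrix()[:2,:2].T+[x,y]
        Rm,e=campose(im,s);P=np.c_[p,np.full(len(p),z)]
        P=e+(P-e)*((.02-e[2])/(z-e[2]))
        m=np.zeros((600,600),np.uint8);cv2.fillPoly(m,[np.c_[(y0-P[:,1])*1000*S,(x0-P[:,0])*1000*S].round().astype(np.int32)],1);return m
    def f(p):
        v=mask(*p,.02)&mask(*p,.008)
        i=(v-cv2.erode(v,K5))>0;o=(cv2.dilate(v,K5)-v)>0
        return np.log(A[i]+10).mean()-np.log(A[o]+10).mean()
    best=[]
    for dx in np.arange(-3,3.1,1):
      for dy in np.arange(-3,3.1,1):
        for w in np.arange(-35,6,1.):best.append((f((.5482+dx/1e3,-.0705+dy/1e3,np.radians(w))),dx,dy,w))
    best.sort(reverse=True);print(fn,[tuple(np.round(b,3).tolist()) for b in best[:8]])
s,im=pickle.load(open('d.pkl','rb'))
print(w2px(im,(.504,-.152,.0675),s))
E
```

```text
d.pkl [(0.23, 1.0, 0.0, -21.0), (0.229, 1.0, 0.0, -22.0), (0.224, 1.0, 0.0, -20.0), (0.22, 1.0, 0.0, -23.0), (0.218, 0.0, 0.0, -22.0), (0.217, 0.0, 0.0, -21.0), (0.21, 1.0, 0.0, -19.0), (0.21, 0.0, 0.0, -23.0)]
c.pkl [(0.204, 1.0, 0.0, -21.0), (0.201, 1.0, 0.0, -22.0), (0.199, 1.0, 0.0, -20.0), (0.192, 1.0, 0.0, -23.0), (0.192, 0.0, 0.0, -21.0), (0.191, 0.0, 0.0, -22.0), (0.189, 1.0, 0.0, -19.0), (0.185, 1.0, -1.0, -21.0)]
[199.80843313 239.67964791]
```

drive_tool([
  [0,0,5,-0.004,0.05,0,0.05],
  [0,0,10,-0.008,0.1,0,0.05],
  [0,0,15,-0.012,0.15,0,0.05],
  [0,0,21.6,-0.016,0.2,0,0.055],
  [0,0,21.6,-0.0194,0.25,-0.02,0.055],
  [0,0,21.6,-0.0194,0.28,-0.05,0.055],
  [0,0,21.6,-0.0194,0.2878,-0.09,0.055],
  [0,0,21.6,-0.0194,0.2878,-0.12,0.055],
  [0,0,21.6,-0.0194,0.2878,-0.12,0.055],
  [0,0,21.6,-0.0194,0.2878,-0.12,0.055],
])

```text
time: 7.75
ee_pos: [0.4654, 0.2146, 0.1089]
orientation: [0.0, -0.001, 1.0, 0.0]
ft_force: [-0.5, -0.7, 0.2]
opening: 0.647
gripper_force: 0.0
```

```bash
python3 - <<'E'
from fit import *
s=manip.state();im=manip.get_image("wrist")
print(s['ee_pos'],w2px(im,(.465,.2145,.02),s))
print(fit(im,s,(.465,.2145),3,(-1.05,1.05)))
save('pics/w3.png',im['color'])
E
```

```text
[0.46543598 0.21462038 0.10893402] [277.15090043 208.53405677]
(array([ 0.46488904,  0.21380358, -0.51406694]), np.float64(0.9560120509480676))
```

View pics/w3.png

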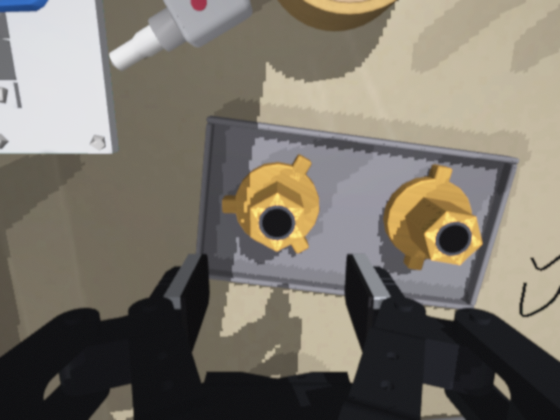

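The three-key insert (hole at 277,222; three keys seen) sits centred under the jaws, and the two-key insert (455,238) is well clear. I'll descend and grip.

drive_tool([
  [0,0,0,-0.0005,-0.0006,-0.025,0.055],
  [0,0,0,-0.0005,-0.0006,-0.05,0.055],
  [0,0,0,-0.0005,-0.0006,-0.072,0.055],
  [0,0,0,-0.0005,-0.0006,-0.084,0.055],
  [0,0,0,-0.0005,-0.0006,-0.084,0.055],
  [0,0,0,-0.0005,-0.0006,-0.084,0.0],
  [0,0,0,-0.0005,-0.0006,-0.084,0.0],
  [0,0,0,-0.0005,-0.0006,-0.084,0.0],
  [0,0,0,-0.0005,-0.0006,-0.084,0.0],
  [0,0,0,-0.0005,-0.0006,-0.074,0.0],
], squeeze=35)

```text
time: 9.05
ee_pos: [0.4643, 0.2143, 0.0348]
orientation: [-0.0, -0.001, 1.0, -0.0]
ft_force: [-0.2, 0.8, -1.0]
opening: 0.344
gripper_force: 35.0
```

drive_tool([
  [0,0,0,0,0,0.04,0],
  [0,0,0,0.01,-0.02,0.08,0],
  [0,0,2,0.03,-0.06,0.1,0],
  [0,0,4,0.05,-0.11,0.1,0],
  [0,0,6,0.07,-0.16,0.1,0],
  [0,0,8.3,0.08,-0.21,0.1,0],
  [0,0,8.3,0.0845,-0.25,0.1,0],
  [0,0,8.3,0.0845,-0.28,0.08,0],
  [0,0,8.3,0.0845,-0.2848,0.05,0],
  [0,0,8.3,0.0845,-0.2848,0.04,0],
])

```text
time: 10.3
ee_pos: [0.5482, -0.0707, 0.0737]
orientation: [-0.001, -0.073, 0.997, 0.0]
ft_force: [0.2, -1.2, -0.1]
opening: 0.343
gripper_force: 35.0
```

```bash
python3 - <<'E'
from fit import *
s=manip.state();im=manip.get_image("wrist")
p=s['ee_pos'];z=p[2]-.021
print(p,s['orientation'],s['opening'],w2px(im,(p[0],p[1],z+.02),s))
print(fit(im,s,p[:2],3,(-.8,.1),z=z))
save('pics/w4.png',im['color'])
E
```

```text
[ 0.54819799 -0.07066862  0.07370899] [-7.26643264e-04 -7.30130006e-02  9.97330679e-01  2.99202275e-04] 0.3432326301302503 [278.20569977 266.96827778]
(array([ 0.54514179, -0.07185689, -0.45683372]), np.float64(0.6879402320281749))
```

View pics/w4.png

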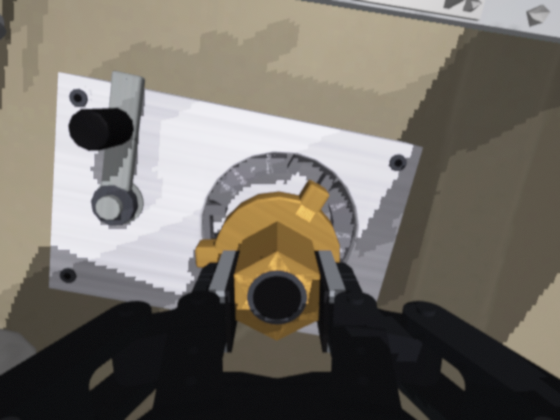

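drive_tool([
  [0,0,0,0.0005,0,-0.01,0],
  [0,0,0,0.0005,0,-0.02,0],
  [0,0,0,0.0005,0,-0.028,0],
  [0,0,0,0.0005,0,-0.03,0],
  [0,0,0,0.0005,0,-0.032,0],
  [0,0,0,0.0005,0,-0.033,0],
  [0,0,0,0.0005,0,-0.034,0],
  [0,0,0,0.0005,0,-0.035,0],
  [0,0,0,0.0005,0,-0.036,0],
  [0,0,0,0.0005,0,-0.036,0],
])

```text
time: 11.6
ee_pos: [0.5493, -0.0704, 0.0382]
orientation: [-0.0, -0.073, 0.997, 0.0]
ft_force: [0.5, 0.7, -0.7]
opening: 0.339
gripper_force: 35.0
```

No contact force 3 mm below ledge height, so the keys are entering. Continuing down.

drive_tool([
  [0,0,0,0,0,-0.0015,0],
  [0,0,0,0,0,-0.003,0],
  [0,0,0,0,0,-0.0045,0],
  [0,0,0,0,0,-0.006,0],
  [0,0,0,0,0,-0.007,0],
  [0,0,0,0,0,-0.008,0],
  [0,0,0,0,0,-0.0085,0],
  [0,0,0,0,0,-0.009,0],
  [0,0,0,0,0,-0.009,0],
  [0,0,0,0,0,-0.009,0],
])

```text
time: 12.85
ee_pos: [0.5494, -0.0705, 0.0293]
orientation: [0.0, -0.073, 0.997, -0.0]
ft_force: [-0.3, -0.0, 1.0]
opening: 0.342
gripper_force: 35.2
```

drive_tool([
  [0,0,0,0,0,-0.0005,0.05],
  [0,0,0,0,0,-0.0005,0.05],
  [0,0,0,0,0,-0.0005,0.05],
  [0,0,0,0,0,0.01,0.05],
  [0,0,0,0,0,0.04,0.05],
  [0,0,0,0,0,0.08,0.05],
  [0,0,0,-0.02,-0.02,0.12,0.05],
  [0,0,0,-0.045,-0.04,0.15,0.05],
  [0,0,0,-0.05,-0.04,0.17,0.05],
  [0,0,0,-0.05,-0.04,0.17,0.05],
])

```text
time: 14.1
ee_pos: [0.4998, -0.1109, 0.2011]
orientation: [0.001, -0.073, 0.997, -0.001]
ft_force: [0.4, -0.1, 0.1]
opening: 0.587
gripper_force: 0.0
```

```bash
python3 - <<'E'
from fit import *
s=manip.state();im=manip.get_image("wrist")
p=s['ee_pos'];print(p,s['orientation'],s['ft_force'])
for z in(.008,.02):print(z,fit(im,s,(.549,-.0705),3,(-.8,.1),z=z))
print([px2w(im,w2px(im,(.5044,-.1517,.0675),s),z,s) for z in (.0675,)], w2px(im,(.5044,-.1517,.0675),s))
save('pics/w5.png',im['color'])
E
```

```text
[ 0.49978031 -0.11087587  0.20111531] [ 1.43857300e-03 -7.31689676e-02  9.97318280e-01 -6.94068413e-04] [ 0.40561831 -0.05158674  0.12453898]
0.008 (array([ 0.55015446, -0.07049893, -0.3942347 ]), np.float64(0.9239256028923926))
0.02 (array([ 0.54717839, -0.07261989, -0.41792345]), np.float64(0.8578648573802271))
[array([ 0.5044, -0.1517,  0.0675])] [223.4478314  190.97197789]
```

View pics/w5.png

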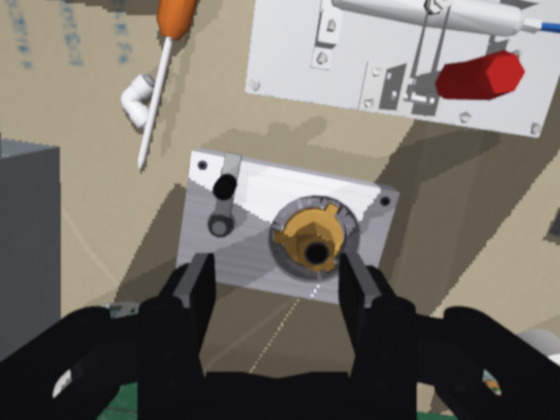

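The fit at home height (z=8 mm) gives 0.92 overlap against 0.86 at ledge height, centred at (0.550,-0.0705), so the insert is seated. The view shows it down in the well at (315,240) and the knob at (225,186). I'll shut the keeper next, with the grip line kept across the arm so the fingers clear the head.

drive_tool([
  [0,0,-10,0.0042,-0.02,0,0.05],
  [0,0,-20,0.0042,-0.0411,-0.03,0.05],
  [0,0,-30,0.0042,-0.0411,-0.06,0.05],
  [0,0,-40,0.0042,-0.0411,-0.09,0.05],
  [0,0,-50,0.0042,-0.0411,-0.12,0.05],
  [0,0,-50,0.0042,-0.0411,-0.145,0.05],
  [0,0,-50,0.0042,-0.0411,-0.153,0.05],
  [0,0,-50,0.0042,-0.0411,-0.153,0.0],
  [0,0,-50,0.0042,-0.0411,-0.153,0.0],
  [0,0,-50,0.0042,-0.0411,-0.153,0.0],
], squeeze=20)

```text
time: 15.4
ee_pos: [0.5039, -0.1516, 0.0469]
orientation: [0.0, 0.355, 0.935, -0.0]
ft_force: [-1.0, 1.2, 2.4]
opening: 0.189
gripper_force: 21.4
```

drive_tool([
  [0,0,-6,0.0017,0.0083,0.001,0],
  [0,0,-12,0.0049,0.016,0.001,0],
  [0,0,-18,0.0097,0.0228,0.001,0],
  [0,0,-24,0.0158,0.0285,0.001,0],
  [0,0,-30,0.023,0.0329,0.001,0],
  [0,0,-36,0.0309,0.0356,0.001,0],
  [0,0,-42,0.0378,0.0363,0.001,0],
  [0,0,-45,0.042,0.036,0.001,0],
  [0,0,-45,0.043,0.036,0.001,0],
  [0,0,-45,0.043,0.036,0.001,0],
])

```text
time: 16.65
ee_pos: [0.5449, -0.115, 0.047]
orientation: [-0.001, 0.686, 0.728, -0.001]
ft_force: [-8.5, 2.3, -0.1]
opening: 0.18
gripper_force: 21.4
```

drive_tool([
  [0,0,0,-0.0015,0,0,0],
  [0,0,0,-0.0015,0,0,0.045],
  [0,0,0,-0.0015,0,0,0.045],
  [0,0,0,-0.0015,0,0,0.045],
  [0,0,0,-0.0015,0,0.02,0.045],
  [0,0,0,-0.0015,0,0.06,0.045],
  [0,0,0,-0.0015,0,0.1,0.045],
  [0,0,0,-0.03,0,0.14,0.045],
  [0,0,0,-0.06,0,0.16,0.045],
  [0,0,0,-0.06,0,0.16,0.045],
])

```text
time: 17.9
ee_pos: [0.486, -0.1158, 0.2091]
orientation: [0.001, 0.686, 0.728, 0.0]
ft_force: [1.1, -1.2, 0.1]
opening: 0.527
gripper_force: 0.0
```

```bash
python3 - <<'E'
from fit import *
s=manip.state();im=manip.get_image("wrist")
print(s['ee_pos'],s['ft_force'],s['gripper_force'],s['opening'])
print(fit(im,s,(.549,-.0705),3,(-.8,.1),z=.008))
u,v=w2px(im,(.5459,-.1154,.0675),s);print(u,v)
g=cv2.cvtColor(im['color'],cv2.COLOR_RGB2GRAY);a,b=int(v)-30,int(u)-30
n,l,st,c=cv2.connectedComponentsWithStats((g[a:a+60,b:b+60]<45).astype(np.uint8))
for i in range(1,n):
    if st[i,4]>40: print(st[i,4],c[i]+[b,a],px2w(im,c[i]+[b,a],.0535,s))
t=manip.get_image("top");u,v=w2px(t,(.546,-.115,.05),s);print('top',u,v,t['color'][int(v)-3:int(v)+4,int(u)-6:int(u)+7].mean(2).round().astype(int))
E
```

```text
[ 0.48602599 -0.11575713  0.20911198] [ 1.07260941 -1.22812807  0.1160465 ] 0.0 0.5267369830839773
(array([ 0.54949046, -0.07156914, -0.40103703]), np.float64(0.8776493417420833))
351.37769652800364 195.1165669613688
459 [347.85620915 191.09368192] [ 0.54575629 -0.11544373  0.0535    ]
72 [334.94444444 222.27777778] [ 0.53789037 -0.14270738  0.0535    ]
top 382.76536685944103 147.07748416893398 [[ 55  67  99 129 133 108  42   1   5   3  31  92 134]
 [ 57  66  96 107  63   4   4  11   9  13   2  68 138]
 [ 89  93  72  44   0   6  15   9  13  12   9  44 112]
 [ 84  85  67  11   0  11  19  14  19  14   4  46  86]
 [ 85  85  65   3   6   2  11  14  16  11  12  68 109]
 [ 86  86  67  20  10   6   2   9  15  26  59  89 109]
 [ 91  90  75  33  12   2   5  10  39  82 107 106 105]]
```

```bash
python3 -c "
from cell import manip
print(manip.job_done())"
```

```text
the job is handed in; nothing more can be done
None
```

The job is handed in at 18 s of the 72 s limit. The three-key insert is seated in the nest, the keeper is shut over it (the knob measures at its shut position), and the two-key insert was left untouched in the tray; no verdict came back.

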